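# Sort the bench leftovers into pot, tray and dish

## Robot

A 6-joint arm with a two-finger parallel gripper is mounted at the origin on a cart in front of the work surface, level with it; the furniture and walls round the work are solid. World frame = base frame: x ahead of the robot, y to its left, z up, the work surface at z = 0. Lengths are in mm, angles in degrees, forces in N, time in s.
With the tool pointing down it reaches from about 275 to 825 mm from the base axis. Payload 4.9 kg.
Tool frame: the origin (TCP) lies on the centre line of the jaws, within the pads' length; the fingertips stand env.tips_ahead ahead of it and the grasp point (between the pads) lies 2 mm behind it (env.tips_ahead is the distance from the TCP to the fingertips, in mm); z points along the fingers, y is the line along which they close (so a half turn about z gives the same grasp; the last joint's range is limited). The gripper opens to 85 mm and grips with 20 to 120 N. Pads are 22 mm wide; open, the fingers measure 114 mm over their backs; the gripper's body (76 mm by 85 mm) begins 54 mm behind the grasp point. The pads swing forward as they close: fully open they stand 13 mm farther back than shut.
Start: joints at [-74.611, 18.69, -11.035, 60.275, 0, 82.311], TCP at [215.611, -505.995, 248.281] pointing down, gripper open.
Joint ranges: [-152.03, 152.03], [-55.5, 102.48], [-74.3, 77.21], [-110.64, 120.58], [-84.22, 78.4], [-180, 180]. Speed limits (degrees/s): [147.25, 147.25, 180, 180, 180, 180].

## Interface

Orientations are given as [roll, pitch, yaw] about the fixed x, y, z axes, in that order (R = Rz(yaw) Ry(pitch) Rx(roll)).
In Python, from workcell import env gives the robot as it stands.
- The arm moves only by the tool drive_tool, never from a script. Its argument "series" is a list of rows, each a list of 2 entries, a list of its own where there are three numbers: the shift along the tool's x, y, z in cm, then the turn, a rotation vector about the tool's x, y, z in degrees. In form: [[[x, y, z], [rx, ry, rz]], ...]. A call has exactly 8 rows; each row is the pose to reach, as a shift and turn from the pose commanded when the call began, along the tool's axes at that moment; what a row does not reach only later rows make up. A row lasts 1/10 s, in which the tool goes at most 50 mm and 8.59 degrees, less where a joint would pass 70% of its speed; a pose out of reach is approached as far as the arm can. A call with a gripper value outside its range is refused whole. "grip" is the closure, from 0 (fully open) to 1 (shut), set as the call begins (left out, the last holds). The fingers move at their own pace and stop on an object; the grip force is fixed at half the most. Time passes only in rows, so rows that repeat a pose let the fingers close, or fill a call up. It gives the time, the measured TCP pose, the force, the opening and the grip force at its end, in the units of the state.
- env.sense(): the state, without advancing time (a new reading comes with each control period).
- env.read_camera(name): name is "side" or "top" or "wrist"; returns a dict with "frame" (480x640x3 uint8, blue, green, red), "mtx" (3x3 intrinsics, pixels), "rvec" (rotation vector, rad) and "tvec" (3), from world to camera coordinates, as OpenCV has them; the wrist camera has in their place "tool_from_camera" (4x4, takes a point from camera to tool coordinates, whose origin is the TCP and whose axes are the flange's). Camera axes: x right, y down, z forward; pixel columns grow to the right and rows downward; lengths in mm; the calibration is good to about 2 mm. A picture is of the moment at which its call begins: read the wrist's pose just before it. There is no depth.
- env.finish_job(): hands the job in; it is judged then, once.
Trained networks look in the newest picture that a camera, given by its name, has taken for a name from the list of things; names that differ only in an ending like _2 or _b are one class to them, and where a whole thing is asked for, a point or a joint stands for the part that bears it (a point fixed in the world has none). Each returns a list of dicts, best first, with "score" (0 to 1); they miss things now and then, are a little off and sometimes report something else, mostly with a low value. They report only what shows in the picture. A call takes as long as a camera call.
- env.spot_in(thing, camera): "xyz" ([x, y, z] in mm, in world coordinates, good to about 4 mm: the middle of the surface that is visible of it).
- env.place_of(thing, camera): "xyz" ([x, y, z] in mm, in world coordinates, good to about 4 mm: a listed point, or the origin of a listed thing).
The state is a dict: "clock": time; "joint_positions": joint angles; "joint_vel": joint speeds; "tau": joint torques, N m; "position": TCP position; "ee_rot": TCP orientation; "force": force on the tool from outside, world axes, zero at the start; "moment": the same for the moment, N m; "grip_width": opening from 0.0 (shut) to 1.0 (fully open); "grip_force": force on a finger pad.
Only numpy, scipy, OpenCV 4.12 (cv2) and the standard library are available. Lean on these libraries where they do the work, as an engineer would, in place of code of your own. Each camera call takes 0.05 s, during which the arm holds its last target. There are 200 camera calls.

## Task

Tidy up the mixed handful left along the front of the bench: stand the three capped amber vials upright on the floor of the round white pot, set apart in a triangle so that all three fit, lay the marker pen flat inside the long metal tray, and put the tube cap flat in the square grey dish, the same way up as it lay. The roll of tape does not belong to any of them; leave everything released and at rest.

Things in the scene. Friction and masses are not known exactly. Their poses are not given: they have to be found in the camera images.
- vial_a: one of three alike amber glass sample vials with a black screw cap, standing upright on the bench on its flat foot; 66 mm tall, body 22 mm across up to 43 mm, a narrower neck, then the cap, 22 mm across, from 52 to 66 mm; 17 to 35 g, can be tipped over. Origin: centre of its underside, z up along the vial
- vial_b: one of three alike amber glass sample vials with a black screw cap, standing upright on the bench on its flat foot; 66 mm tall, body 22 mm across up to 43 mm, a narrower neck, then the cap, 22 mm across, from 52 to 66 mm; 17 to 35 g, can be tipped over. Origin: centre of its underside, z up along the vial
- vial_c: one of three alike amber glass sample vials with a black screw cap, standing upright on the bench on its flat foot; 66 mm tall, body 22 mm across up to 43 mm, a narrower neck, then the cap, 22 mm across, from 52 to 66 mm; 17 to 35 g, can be tipped over. Origin: centre of its underside, z up along the vial
- marker_pen: lab marker, white barrel with a dark cap, lying flat on the bench: 135 mm long, 13 mm wide, 12 mm high, about 16 g. Origin: middle of its length, on its underside (the barrel's middle is about 1 mm to +x of it); its own y axis runs along the pen (towards one end), z up
- tube_cap: loose round screw cap of a large tube, blue, lying flat: 35 mm across, 13 mm high, about 12 g. Origin: centre of its underside, z up
- vial_pot: low round open white pot, fixed to the bench, target for the three vials: outer diameter 86 mm, inner diameter 80 mm, 40 mm high, its inner floor 4 mm above the bench. Vials standing in it stick out 30 mm above the rim. Origin: centre of its underside, z up
- pen_tray: long low open metal tray, fixed to the bench, target for the marker: outside 74 mm (own x) by 173 mm (own y, the long way), walls 4 mm thick and 14 mm high from the bench, inner space 66 x 165 mm, its inner floor 4 mm above the bench. Origin: centre of its underside, z up
- cap_dish: square open grey plastic dish, fixed to the bench, target for the tube cap: outside 108 x 108 mm, walls 4 mm thick and 20 mm high from the bench, inner space 100 x 100 mm, its inner floor 4 mm above the bench; a thin lip 10 mm wide on its -x rim. Origin: centre of its underside, z up

How it is judged (in metres and radians):
At the end, for the whole second after the job is handed in: Vials upright (0.15 rad) on the pot floor; marker level (0.06 rad) in the long tray, within 35 mm across and 22 mm along of its centre; cap flat, same way up, within 36 mm of the dish centre each way; undersides within 12, 19 and 9 mm of the target's underside; all released, at rest (horizontal distance between each of vial_a, vial_b, vial_c and vial_pot below 0.032 m and z of vial_a in the frame of vial_pot between 0 and 0.012 m and angle between each of vial_a, vial_b, vial_c, tube_cap's own z axis and vertical below 0.15 rad and z of vial_b in the frame of vial_pot between 0 and 0.012 m and z of vial_c in the frame of vial_pot between 0 and 0.012 m and x of marker_pen in the frame of pen_tray between -0.035 and 0.035 m and y of marker_pen in the frame of pen_tray between -0.022 and 0.022 m and z of marker_pen in the frame of pen_tray between 0 and 0.019 m and angle between marker_pen's own y axis and vertical between 1.5108 and 1.6308 rad and angle between the y axis of marker_pen and the y axis of pen_tray, either way round below 0.5 rad and x of tube_cap in the frame of cap_dish between -0.036 and 0.036 m and y of tube_cap in the frame of cap_dish between -0.036 and 0.036 m and z of tube_cap in the frame of cap_dish between 0 and 0.009 m and linear speed of each of vial_a, vial_b, vial_c, marker_pen, tube_cap below 0.02 m/s and angular speed of each of vial_a, vial_b, vial_c, marker_pen, tube_cap below 0.3 rad/s); the robot touches nothing.
It also fails if it takes over 128 s, if anything falls off the work surface, if the arm or the gripper's body presses on something with over 40 N, if the wrist force passes 120 N, or if a joint passes its speed limit or range.

## Working session

There is one attempt and no reset: what is moved stays moved. The work goes in short steps, Python scripts to look and compute and a tool call to move; the robot and the scene stay as the last step left them, time stands still between calls to the robot, and variables do not carry over. Pictures are saved under pics/ and viewed, at most 14 in all, crops included, and the job is handed in when it is done.

Besides the shell and the picture viewer there is one more tool, called after "Request:" in YAML: its name, and indented under it one key for each argument. drive_tool: Moves the arm, as the interface text tells. Its arguments: {"type":"object","properties":{"series":{"type":"array","items":{"type":"array"}},"grip":{"type":"number"}},"required":["series"]}

```bash
mkdir -p pics; ls; python3 - <<'E'
from workcell import env
import cv2
print(env.tips_ahead, {k:v for k,v in env.sense().items()})
for c in ["top","side"]:
    r=env.read_camera(c); cv2.imwrite(f"pics/{c}0.png",r["frame"]); print(c,r["mtx"].tolist(),r["rvec"],r["tvec"])
    for t in ["vial_a","marker_pen","tube_cap","vial_pot","pen_tray","cap_dish"]:
        print(t,[(round(d["score"],2),[round(x) for x in d["xyz"]]) for d in env.place_of(t,c)][:5])
E
```

```text
pics
17.0 {'clock': 0.0, 'joint_positions': array([-7.46102299e+01,  1.87340740e+01, -1.10897776e+01,  6.02726718e+01,
        8.56261304e-04,  8.23109506e+01]), 'joint_vel': array([ 0.00085835,  0.03680194, -0.08916673, -0.04615584,  0.04490534,
       -0.01371151]), 'tau': array([-1.10216864e-03, -4.43393469e+01,  2.62440223e+01,  1.55297422e-02,
       -7.97588973e-05,  6.86612452e-06]), 'position': array([ 215.47418652, -505.46986225,  247.49853356]), 'ee_rot': array([-1.79904459e+02, -1.37630831e-02,  2.30788073e+01]), 'force': array([-0.30724441,  0.6387354 ,  0.07879301]), 'moment': array([-0.02150661, -0.02578411, -0.01319274]), 'grip_force': 0.0, 'grip_width': 0.9983151946370621}
top [[455.5347748147899, 0.0, 316.47685622477275], [0.0, 455.5347748147899, 245.18576841141356], [0.0, 0.0, 1.0]] [ 2.13406917 -2.10410386  0.17753479] [  11.58636342  547.28321608 1083.6613626 ]
vial_a [(0.55, [440, -102, 4]), (0.48, [429, -379, 0]), (0.44, [431, 170, -4]), (0.18, [459, 23, -1])]
marker_pen []
tube_cap [(0.66, [456, 24, -4])]
vial_pot []
pen_tray [(0.87, [461, 389, 1])]
cap_dish [(0.89, [623, -218, 1])]
side [[525.8485161171019, 0.0, 321.4830196455596], [0.0, 525.8485161171019, 239.53964499359137], [0.0, 0.0, 1.0]] [ 0.74018861 -2.56230121  1.20098547] [ 470.50573779  217.33221721 1077.74662343]
vial_a [(0.56, [438, -97, -1]), (0.51, [428, -380, 4]), (0.49, [433, 164, 2])]
marker_pen [(0.55, [442, -228, 0])]
tube_cap [(0.64, [459, 21, -4])]
vial_pot [(0.68, [635, 23, -1])]
pen_tray [(0.94, [457, 386, -5])]
cap_dish [(0.69, [625, -215, -1])]
```

View pics/top0.png

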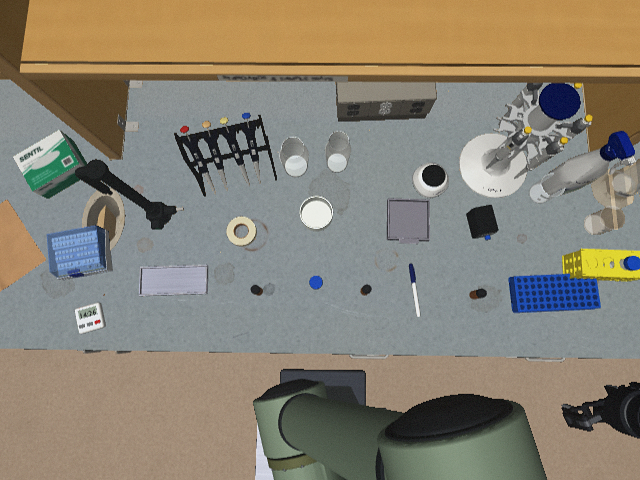

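View pics/side0.png

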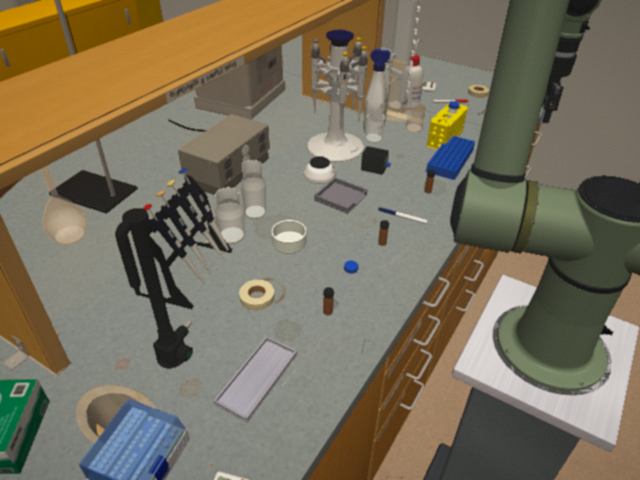

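Top view: vials at about (257,290), (366,290) and (478,294), cap (316,282), pen (411,264) to (418,316), pot (316,212), dish (408,220), tray (173,280). The side view shows the same things unobstructed: vials (328,301), (383,232) and (429,182), cap (351,267).

```bash
cat > h.py <<'E'
from workcell import env
import cv2, numpy as np
from scipy.spatial.transform import Rotation as Ro
def cam(c):
    r=env.read_camera(c); R=cv2.Rodrigues(np.array(r["rvec"],float))[0]; return r["frame"],r["mtx"],R,np.array(r["tvec"],float).ravel()
def wcam():
    s=env.sense(); r=env.read_camera("wrist")
    T=np.eye(4); T[:3,:3]=Ro.from_euler("xyz",s["ee_rot"],degrees=True).as_matrix(); T[:3,3]=s["position"]
    M=np.linalg.inv(T@np.array(r["tool_from_camera"])); return r["frame"],r["mtx"],M[:3,:3],M[:3,3]
def ray(C,uv):
    _,K,R,t=C; d=R.T@np.linalg.inv(K)@[uv[0],uv[1],1]; return -R.T@t,d/np.linalg.norm(d)
def onz(C,uv,z):
    o,d=ray(C,uv); return o+d*(z-o[2])/d[2]
def proj(C,p):
    q=C[1]@(C[2]@np.array(p,float)+C[3]); return q[:2]/q[2]
def tri(Cs,uvs):
    P=[C[1]@np.c_[C[2],C[3]] for C in Cs]
    X=cv2.triangulatePoints(P[0],P[1],np.array(uvs[0],float),np.array(uvs[1],float)).ravel(); return X[:3]/X[3]
def blob(C,p,rad,f):
    "centroid of the largest blob with mask f(hsv) near the projection of p"
    u,v=proj(C,p).astype(int); x0,y0=max(u-rad,0),max(v-rad,0)
    m=f(cv2.cvtColor(C[0][y0:v+rad,x0:u+rad],cv2.COLOR_BGR2HSV).astype(int)).astype(np.uint8)
    n,l,s,c=cv2.connectedComponentsWithStats(m)
    if n<2: return None,None,None
    i=1+np.argmax(s[1:,4]); pts=np.argwhere(l==i)[:,::-1]+[x0,y0]
    return c[i]+[x0,y0],pts,s[i,4]
def go(xyz,yaw=None):
    "shift (cm) and turn (deg about tool z) from here to the TCP pose wanted, tool down"
    s=env.sense(); R=Ro.from_euler("xyz",s["ee_rot"],degrees=True).as_matrix()
    y0=s["ee_rot"][2]; dy=0 if yaw is None else -(((yaw-y0)+90)%180-90)
    print("shift",np.round(R.T@(np.array(xyz)-s["position"])/10,2),"turn z",round(dy,1),"pos",np.round(s["position"],1),np.round(s["ee_rot"],1),"t",round(s["clock"],1))
E
python3 - <<'E'
from h import *
T,S=cam("top"),cam("side")
dark=lambda h:h[...,2]<50
blue=lambda h:(h[...,1]>150)&(abs(h[...,0]-112)<15)&(h[...,2]>80)
white=lambda h:(h[...,1]<40)&(h[...,2]>190)
print("S/T white stats")
for n,p,f in [("va",(440,-100,59),dark),("vb",(429,-379,59),dark),("vc",(432,167,59),dark),("cap",(458,22,8),blue),("pot",(635,23,30),white)]:
    r=[blob(C,p,12 if n!="pot" else 30,f) for C in (T,S)]
    if r[0][0] is None or r[1][0] is None: print(n,"none",[x[2] for x in r]);continue
    print(n,tri((T,S),(r[0][0],r[1][0])).round(1),[x[2] for x in r],[x[0].round(1).tolist() for x in r], "top ray at z",onz(T,r[0][0],{"cap":11,"pot":40}.get(n,60)).round(1))
# pen ends
for a,b in [((411,264),(379,209)),((418,316),(427,221))]: print("pen end",tri((T,S),(a,b)).round(1),onz(T,a,8).round(1),onz(S,b,8).round(1))
big=[cv2.resize(T[0][245:330,395:495],None,fx=6,fy=6,interpolation=cv2.INTER_CUBIC)]
cv2.imwrite("pics/z1.png",big[0])
im=np.vstack([np.hstack([cv2.resize(T[0][180:250,280:350],(280,280)),cv2.resize(T[0][185:255,373:443],(280,280))]),cv2.resize(T[0][255:305,130:215],(560,300))])
cv2.imwrite("pics/z2.png",im)
E
```

```text
S/T white stats
va [ 439.4 -102.9   57.8] [np.int32(60), np.int32(49)] [[366.1, 288.7], [384.1, 224.7]] top ray at z [ 439.6 -102.6   60. ]
vb [ 433.  -378.4   58.8] [np.int32(73), np.int32(35)] [[480.6, 292.8], [430.8, 173.4]] top ray at z [ 433.7 -377.8   60. ]
vc [434.9 166.6  56.9] [np.int32(65), np.int32(73)] [[255.2, 289.1], [328.2, 292.8]] top ray at z [434.8 166.2  60. ]
cap [459.5  21.2   6.4] [np.int32(132), np.int32(127)] [[315.4, 281.9], [350.8, 266.3]] top ray at z [459.5  21.2  11. ]
pot [635.4  21.6  18.7] [np.int32(695), np.int32(230)] [[316.4, 214.1], [288.7, 236.4]] top ray at z [629.4  20.9  40. ]
pen end [ 509.4 -223.8    1.3] [ 509.  -222.3    8. ] [ 505.3 -215.6    8. ]
pen end [ 376.7 -237.3    7.8] [ 377.9 -236.9    8. ] [ 375.8 -237.4    8. ]
```

View pics/z2.png

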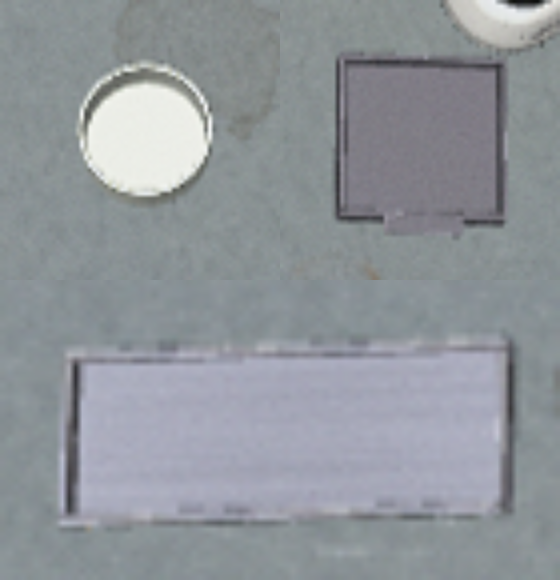

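Crop: the pot rim circle is centred at about (316.5,212.1) in the top image, the dish at (408.1,219.6) and the tray at (173.6,280.4), with about 1.4° of tilt. First move: above the far vial.

```bash
python3 - <<'E'
from h import *
T=cam("top")
print("pot",onz(T,(316.5,212.1),40).round(1),"dish",onz(T,(408.1,219.6),15).round(1),"tray",onz(T,(173.6,280.4),10).round(1))
go((433,-378,150),30); 
E
```

```text
pot [634.6  20.8  40. ] dish [ 623.9 -216.1   15. ] tray [458.3 383.4  10. ]
shift [25.02 -3.26  9.83] turn z -6.9 pos [ 215.6 -506.   248.3] [180.    0.   23.1] t 0.8
```

Request:
drive_tool:
  series:
    - [[4, -0.5, 1], [0, 0, -1]]
    - [[8, -1, 2.5], [0, 0, -2]]
    - [[12, -1.5, 4], [0, 0, -4]]
    - [[16, -2, 6], [0, 0, -6]]
    - [[20, -2.6, 8], [0, 0, -7]]
    - [[23, -3, 9], [0, 0, -7]]
    - [[25, -3.3, 9.8], [0, 0, -7]]
    - [[25, -3.3, 9.8], [0, 0, -7]]
  grip: 0.3

```text
clock: 1.65
position: [434.1, -375.5, 148.9]
ee_rot: [-179.9, -0.0, 30.3]
force: [-1.1, -0.0, -0.5]
grip_width: 0.699
grip_force: 0.0
```

```bash
python3 - <<'E'
from h import *
W=wcam(); cv2.imwrite("pics/w1.png",W[0]); print(proj(W,(433,-378,66)),proj(W,(433,-378,0)),env.tips_ahead)
print([ (round(d["score"],2),[round(x) for x in d["xyz"]]) for d in env.place_of("vial_b","wrist")])
go((433,-378,62),30)
E
```

```text
[328.54149315 264.27324554] [327.94691859 232.26693892] 17.0
[(0.75, [431, -380, 3])]
shift [0.01 0.07 8.82] turn z 0.1 pos [ 432.6 -377.5  150.2] [-180.     0.    30.1] t 1.8
```

View pics/w1.png

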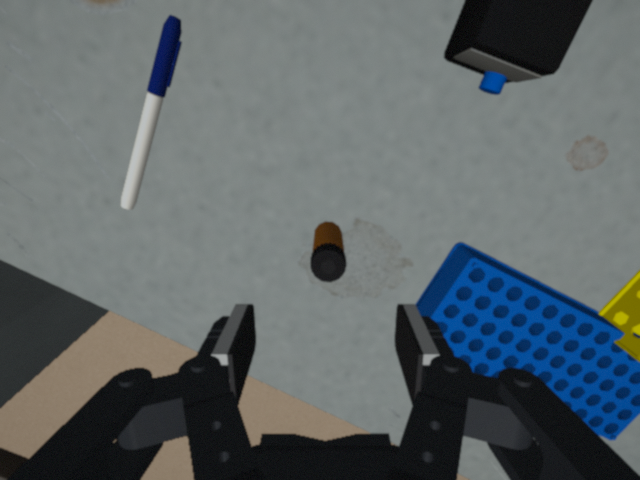

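Wrist: the vial's cap top is at (328,265), predicted at (328.5,264), so it is aligned; the blue rack's nearest edge (about (425,300)) is clear of the fingers.

Request:
drive_tool:
  series:
    - [[0, 0, 2], [0, 0, 0]]
    - [[0, 0.1, 4], [0, 0, 0]]
    - [[0, 0.1, 6], [0, 0, 0]]
    - [[0, 0.1, 7.5], [0, 0, 0]]
    - [[0, 0.1, 8.5], [0, 0, 0]]
    - [[0, 0.1, 9], [0, 0, 0]]
    - [[0, 0.1, 9], [0, 0, 0]]
    - [[0, 0.1, 9], [0, 0, 0]]
  grip: 0.45

```text
clock: 2.55
position: [433.3, -379.2, 61.0]
ee_rot: [179.9, -0.0, 30.1]
force: [-0.1, 0.6, -0.7]
grip_width: 0.548
grip_force: 0.0
```

Request:
drive_tool:
  series:
    - [[0, 0, 0], [0, 0, 0]]
    - [[0, 0, 0], [0, 0, 0]]
    - [[0, 0, 0], [0, 0, 0]]
    - [[0, 0, 0], [0, 0, 0]]
    - [[0, 0, 0], [0, 0, 0]]
    - [[0, 0, 0], [0, 0, 0]]
    - [[0, 0, 0], [0, 0, 0]]
    - [[0, 0, 0], [0, 0, 0]]
  grip: 1

```text
clock: 3.35
position: [433.6, -378.9, 61.1]
ee_rot: [179.9, -0.0, 30.1]
force: [-0.3, 1.4, 5.8]
grip_width: 0.232
grip_force: 58.3
```

```bash
python3 - <<'E'
from h import *
go((635+19,21+11,150),30);print(env.sense()["grip_force"],env.tips_ahead)
E
```

```text
shift [ 39.67 -24.49  -8.91] turn z 0.1 pos [ 433.6 -378.9   61.1] [179.9  -0.   30.1] t 3.4
58.33912486108602 17.0
```

Request:
drive_tool:
  series:
    - [[0, 0, -2], [0, 0, 0]]
    - [[0, 0, -5], [0, 0, 0]]
    - [[1, -0.6, -8], [0, 0, 0]]
    - [[4, -2.5, -9], [0, 0, 0]]
    - [[8, -5, -9], [0, 0, 0]]
    - [[12, -7.4, -9], [0, 0, 0]]
    - [[16, -9.9, -9], [0, 0, 0]]
    - [[19, -11.7, -9], [0, 0, 0]]

```text
clock: 4.15
position: [539.7, -179.4, 150.3]
ee_rot: [-180.0, -0.0, 30.2]
force: [-0.2, -0.0, -0.2]
grip_width: 0.227
grip_force: 58.5
```

Request:
drive_tool:
  series:
    - [[3, -1.9, 0], [0, 0, 0]]
    - [[7, -4.3, 0], [0, 0, 0]]
    - [[11, -6.8, 0], [0, 0, 0]]
    - [[15, -9.3, 0], [0, 0, 0]]
    - [[18, -11.1, 0], [0, 0, 0]]
    - [[20, -12.4, 0], [0, 0, 0]]
    - [[20.7, -12.8, 0], [0, 0, 0]]
    - [[20.7, -12.8, 0], [0, 0, 0]]

```text
clock: 4.95
position: [653.9, 33.3, 149.9]
ee_rot: [-180.0, 0.0, 30.2]
force: [-0.0, -1.1, -1.1]
grip_width: 0.232
grip_force: 58.5
```

```bash
python3 - <<'E'
from h import *
W=wcam(); cv2.imwrite("pics/w2.png",W[0]); print(proj(W,(635,21,40)), [proj(W,(635+40*np.cos(a),21+40*np.sin(a),40)).round().tolist() for a in (0,1.57,3.14,4.71)])
go((654,32,66),30);print(env.sense()["grip_force"])
E
```

```text
[327.11026284 276.44613174] [[357.0, 229.0], [277.0, 249.0], [299.0, 320.0], [375.0, 302.0]]
shift [0.04 0.04 8.39] turn z 0.1 pos [653.5  32.2 149.9] [1.80e+02 1.00e-01 3.01e+01] t 5.0
58.51247210899601
```

View pics/w2.png

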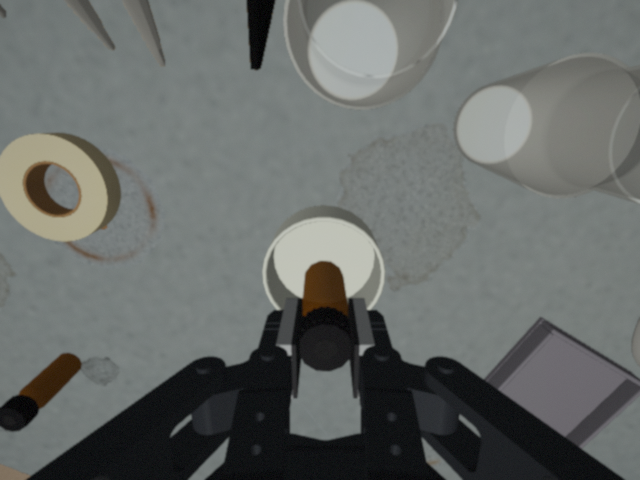

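Wrist: the pot rim spans columns 263 to 385 (centre about (324,273)), so the pot is about 2 mm from the estimate, near (635.5,22.5). The vial hangs straight.

Request:
drive_tool:
  series:
    - [[0.2, 0, 2], [0, 0, 0]]
    - [[0.2, 0, 4], [0, 0, 0]]
    - [[0.2, 0, 5.5], [0, 0, 0]]
    - [[0.2, 0, 6.8], [0, 0, 0]]
    - [[0.2, 0, 7.7], [0, 0, 0]]
    - [[0.2, 0, 8.2], [0, 0, 0]]
    - [[0.2, 0, 8.4], [0, 0, 0]]
    - [[0.2, 0, 8.4], [0, 0, 0]]

```text
clock: 5.8
position: [655.8, 33.5, 66.5]
ee_rot: [180.0, -0.0, 30.1]
force: [-0.1, 0.3, -0.1]
grip_width: 0.23
grip_force: 58.5
```

Request:
drive_tool:
  series:
    - [[0, 0, 0], [0, 0, 0]]
    - [[0, 0, 0], [0, 0, 0]]
    - [[0, 0, 0], [0, 0, 0]]
    - [[0, 0, 0], [0, 0, 0]]
    - [[0, 0, 0], [0, 0, 0]]
    - [[0, 0, -1], [0, 0, 0]]
    - [[0, 0, -3], [0, 0, 0]]
    - [[0, 0, -6], [0, 0, 0]]
  grip: 0.5

```text
clock: 6.6
position: [654.4, 33.5, 125.8]
ee_rot: [-179.9, 0.2, 30.1]
force: [0.4, 0.0, 0.4]
grip_width: 0.501
grip_force: 0.0
```

```bash
python3 - <<'E'
from h import *
go((439.5,-102.7,150),150);print(env.sense()["grip_width"])
E
```

```text
shift [-25.43   1.02  -2.35] turn z 60.1 pos [654.4  33.5 125.8] [-179.9    0.2   30.1] t 6.6
0.5009934512684108
```

Request:
drive_tool:
  series:
    - [[-2, 0, -2.4], [0, 0, -8]]
    - [[-6, 0.2, -2.4], [0, 0, -16]]
    - [[-10, 0.4, -2.4], [0, 0, -24]]
    - [[-14, 0.6, -2.4], [0, 0, -32]]
    - [[-18, 0.8, -2.4], [0, 0, -40]]
    - [[-22, 0.9, -2.4], [0, 0, -48]]
    - [[-24.5, 1, -2.4], [0, 0, -55]]
    - [[-25.4, 1, -2.4], [0, 0, -60]]

```text
clock: 7.4
position: [438.7, -103.3, 151.0]
ee_rot: [-180.0, 0.0, 90.2]
force: [0.0, 0.0, 0.9]
grip_width: 0.5
grip_force: 0.0
```

```bash
python3 - <<'E'
from h import *
W=wcam(); p=(439.5,-102.7,66); print(proj(W,p)); r=blob(W,p,60,lambda h:h[...,2]<55); print(r[0],r[2], r[1].min(0),r[1].max(0)); print([d for d in env.place_of("vial_a","wrist")][:2])
go((439.5,-102.7,61),90)
E
```

```text
[325.91781533 258.86621873]
[323.61778619 254.18259224] 1057 [307 236] [340 273]
[{'xyz': [433.2, -103.2, -2.9], 'score': 0.91}]
shift [ 0.04 -0.06  9.01] turn z -0.1 pos [ 440.1 -103.1  151.1] [180.    0.   89.9] t 7.5
```

Request:
drive_tool:
  series:
    - [[0, -0.1, 2], [0, 0, 0]]
    - [[0, -0.1, 4], [0, 0, 0]]
    - [[0, -0.1, 6], [0, 0, 0]]
    - [[0, -0.1, 7.5], [0, 0, 0]]
    - [[0, -0.1, 8.5], [0, 0, 0]]
    - [[0, -0.1, 9], [0, 0, 0]]
    - [[0, -0.1, 9], [0, 0, 0]]
    - [[0, -0.1, 9], [0, 0, 0]]

```text
clock: 8.3
position: [440.4, -102.6, 60.8]
ee_rot: [180.0, 0.0, 90.1]
force: [0.6, 0.0, 1.1]
grip_width: 0.502
grip_force: 0.0
```

Request:
drive_tool:
  series:
    - [[0, 0, 0], [0, 0, 0]]
    - [[0, 0, 0], [0, 0, 0]]
    - [[0, 0, 0], [0, 0, 0]]
    - [[0, 0, 0], [0, 0, 0]]
    - [[0, 0, 0], [0, 0, 0]]
    - [[0, 0, -2], [0, 0, 0]]
    - [[0, 0, -5], [0, 0, 0]]
    - [[0, 0, -9], [0, 0, 0]]
  grip: 1

```text
clock: 9.1
position: [438.5, -101.9, 150.1]
ee_rot: [-179.8, -0.1, 90.1]
force: [1.1, -1.2, 0.9]
grip_width: 0.229
grip_force: 58.0
```

```bash
python3 - <<'E'
from h import *
go((635.5,0.5,150),90);print(env.sense()["grip_width"],env.sense()["grip_force"])
E
```

```text
shift [10.22 19.71 -0.03] turn z 0.1 pos [ 438.5 -101.9  150.1] [-1.798e+02 -1.000e-01  9.010e+01] t 9.1
0.22933244092504865 58.03411186061567
```

Request:
drive_tool:
  series:
    - [[2, 3.5, 0], [0, 0, 0]]
    - [[4, 7.5, 0], [0, 0, 0]]
    - [[6, 11.5, 0], [0, 0, 0]]
    - [[8, 15, 0], [0, 0, 0]]
    - [[9.5, 18, 0], [0, 0, 0]]
    - [[10.2, 19.4, 0], [0, 0, 0]]
    - [[10.3, 19.6, 0], [0, 0, 0]]
    - [[10.3, 19.6, 0], [0, 0, 0]]

```text
clock: 9.9
position: [635.1, 0.9, 149.7]
ee_rot: [-179.9, 0.0, 90.1]
force: [0.5, -0.8, -0.5]
grip_width: 0.228
grip_force: 58.1
```

```bash
python3 - <<'E'
from h import *
W=wcam(); cv2.imwrite("pics/w3.png",W[0]); print([proj(W,p).round().tolist() for p in [(635.5,22.5,40),(635.5,65.5,40),(654.5,33.5,70)]])
go((635.5,.5,66),90)
E
```

```text
[[325.0, 216.0], [326.0, 149.0], [359.0, 210.0]]
shift [-0.    0.1   8.39] turn z 0.1 pos [6.346e+02 5.000e-01 1.499e+02] [-179.9    0.    90.1] t 9.9
```

View pics/w3.png

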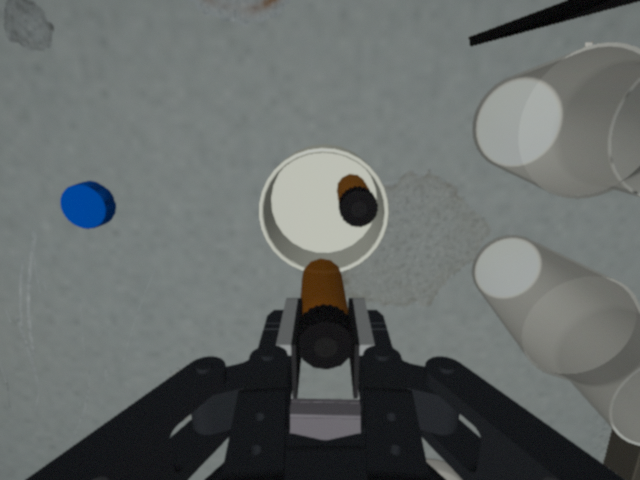

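Wrist: the pot rim spans (260..389, 149..272), with the first vial standing upright in it, cap at (359,207), predicted (359,210). Lowering the second.

Request:
drive_tool:
  series:
    - [[0.1, 0, 2], [0, 0, 0]]
    - [[0.1, 0, 4], [0, 0, 0]]
    - [[0.1, 0, 5.5], [0, 0, 0]]
    - [[0.1, 0, 6.8], [0, 0, 0]]
    - [[0.1, 0, 7.7], [0, 0, 0]]
    - [[0.1, 0, 8.2], [0, 0, 0]]
    - [[0.1, 0, 8.4], [0, 0, 0]]
    - [[0.1, 0, 8.4], [0, 0, 0]]

```text
clock: 10.75
position: [635.9, 1.7, 66.5]
ee_rot: [180.0, 0.0, 90.1]
force: [-0.3, -0.3, -1.4]
grip_width: 0.23
grip_force: 58.1
```

Request:
drive_tool:
  series:
    - [[0, 0, 0], [0, 0, 0]]
    - [[0, 0, 0], [0, 0, 0]]
    - [[0, 0, 0], [0, 0, 0]]
    - [[0, 0, 0], [0, 0, 0]]
    - [[0, 0, 0], [0, 0, 0]]
    - [[0, 0, -1], [0, 0, 0]]
    - [[0, 0, -3], [0, 0, 0]]
    - [[0, 0, -6], [0, 0, 0]]
  grip: 0.5

```text
clock: 11.55
position: [634.4, 1.9, 125.9]
ee_rot: [-179.8, -0.0, 90.1]
force: [-0.1, 0.2, 0.1]
grip_width: 0.499
grip_force: 0.0
```

```bash
python3 - <<'E'
from h import *
go((435,166.6,150),150)
E
```

```text
shift [ 16.5  -19.93  -2.34] turn z -59.9 pos [634.4   1.9 125.9] [-179.8   -0.    90.1] t 11.6
```

Request:
drive_tool:
  series:
    - [[1, -1, -2.4], [0, 0, -8]]
    - [[3.5, -4, -2.4], [0, 0, -16]]
    - [[6, -7.5, -2.4], [0, 0, -24]]
    - [[9, -11, -2.4], [0, 0, -32]]
    - [[12, -14.5, -2.4], [0, 0, -40]]
    - [[14.5, -17.5, -2.4], [0, 0, -48]]
    - [[16, -19.4, -2.4], [0, 0, -55]]
    - [[16.5, -20, -2.4], [0, 0, -60]]

```text
clock: 12.35
position: [433.1, 167.9, 151.0]
ee_rot: [-180.0, -0.0, 150.5]
force: [0.4, -0.1, -0.7]
grip_width: 0.505
grip_force: 0.0
```

```bash
python3 - <<'E'
from h import *
W=wcam(); p=(435,166.6,66); print(proj(W,p)); r=blob(W,p,60,lambda h:h[...,2]<55); print(r[0],r[2], r[1].min(0),r[1].max(0))
go((435,166.6,61),150)
E
```

```text
[323.59468944 262.73688061]
[324.10606061 255.74621212] 1056 [307 237] [341 274]
shift [-0.23 -0.04  9.01] turn z 0.6 pos [433.3 168.  151.1] [180.   -0.  150.6] t 12.4
```

Request:
drive_tool:
  series:
    - [[0, 0, 2], [0, 0, 0]]
    - [[0, 0, 4], [0, 0, 0]]
    - [[0, 0, 6], [0, 0, 0]]
    - [[0, 0, 7.5], [0, 0, 0]]
    - [[0, 0, 8.5], [0, 0, 0]]
    - [[0, 0, 9], [0, 0, 0]]
    - [[0, 0, 9], [0, 0, 0]]
    - [[0, 0, 9], [0, 0, 0]]

```text
clock: 13.2
position: [436.1, 166.6, 60.8]
ee_rot: [180.0, 0.0, 150.1]
force: [-0.1, 1.1, 0.5]
grip_width: 0.5
grip_force: 0.0
```

Request:
drive_tool:
  series:
    - [[0, 0, 0], [0, 0, 0]]
    - [[0, 0, 0], [0, 0, 0]]
    - [[0, 0, 0], [0, 0, 0]]
    - [[0, 0, 0], [0, 0, 0]]
    - [[0, 0, 0], [0, 0, 0]]
    - [[0, 0, -2], [0, 0, 0]]
    - [[0, 0, -5], [0, 0, 0]]
    - [[0, 0, -9], [0, 0, 0]]
  grip: 1

```text
clock: 14.0
position: [434.0, 166.2, 150.1]
ee_rot: [-179.9, -0.2, 150.1]
force: [0.5, 0.3, -0.3]
grip_width: 0.231
grip_force: 58.5
```

```bash
python3 - <<'E'
from h import *
go((616.5,33.5,150),150);print(env.sense()["grip_width"],env.sense()["grip_force"])
E
```

```text
shift [-22.44  -2.4   -0.04] turn z 0.1 pos [434.  166.2 150.1] [-179.9   -0.2  150.1] t 14.0
0.2309350347962734 58.518161963474995
```

Request:
drive_tool:
  series:
    - [[-4, -0.4, 0], [0, 0, 0]]
    - [[-8, -0.8, 0], [0, 0, 0]]
    - [[-12, -1.2, 0], [0, 0, 0]]
    - [[-16, -1.7, 0], [0, 0, 0]]
    - [[-19.5, -2.1, 0], [0, 0, 0]]
    - [[-21.8, -2.3, 0], [0, 0, 0]]
    - [[-22.4, -2.4, 0], [0, 0, 0]]
    - [[-22.4, -2.4, 0], [0, 0, 0]]

```text
clock: 14.8
position: [617.6, 33.6, 149.8]
ee_rot: [-180.0, -0.0, 150.0]
force: [0.2, -0.4, -1.4]
grip_width: 0.227
grip_force: 58.5
```

```bash
python3 - <<'E'
from h import *
W=wcam(); cv2.imwrite("pics/w4.png",W[0]); print([proj(W,p).round().tolist() for p in [(635.5,22.5,40),(635.5,1.5,70),(654.5,33.5,70)]])
go((616.5,33.5,66),150)
E
```

```text
[[323.0, 274.0], [294.0, 309.0], [353.0, 310.0]]
shift [-0.02 -0.08  8.39] turn z 0.1 pos [616.8  34.3 149.9] [-1.800e+02 -1.000e-01  1.501e+02] t 14.8
```

View pics/w4.png

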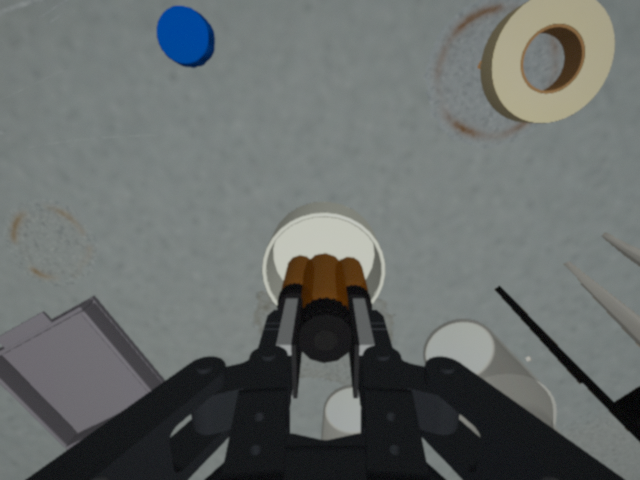

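Wrist: two vials stand symmetrically in the pot, bodies at (297,275) and (350,275), with the held one centred and the place at the far rim free. Lowering.

Request:
drive_tool:
  series:
    - [[0, 0, 2], [0, 0, 0]]
    - [[0, 0, 4], [0, 0, 0]]
    - [[0, 0, 5.5], [0, 0, 0]]
    - [[0, 0, 6.8], [0, 0, 0]]
    - [[0, 0, 7.7], [0, 0, 0]]
    - [[0, 0, 8.2], [0, 0, 0]]
    - [[0, 0, 8.4], [0, 0, 0]]
    - [[0, 0, 8.4], [0, 0, 0]]

```text
clock: 15.65
position: [617.8, 34.0, 66.5]
ee_rot: [180.0, 0.0, 150.1]
force: [0.5, 0.2, -0.5]
grip_width: 0.233
grip_force: 58.5
```

Request:
drive_tool:
  series:
    - [[0, 0, 0], [0, 0, 0]]
    - [[0, 0, 0], [0, 0, 0]]
    - [[0, 0, 0], [0, 0, 0]]
    - [[0, 0, 0], [0, 0, 0]]
    - [[0, 0, 0], [0, 0, 0]]
    - [[0, 0, -1], [0, 0, 0]]
    - [[0, 0, -3], [0, 0, 0]]
    - [[0, 0, -6], [0, 0, 0]]
  grip: 0.45

```text
clock: 16.45
position: [616.4, 34.0, 126.0]
ee_rot: [-179.9, -0.2, 150.1]
force: [0.1, -0.1, 0.1]
grip_width: 0.556
grip_force: 0.0
```

```bash
python3 - <<'E'
from h import *
go((459.5,21.2,110),150)
E
```

```text
shift [12.95 -8.94  1.65] turn z 0.1 pos [616.4  34.  126. ] [-179.9   -0.2  150.1] t 16.4
```

Request:
drive_tool:
  series:
    - [[1, -0.6, 0], [0, 0, 8]]
    - [[3, -2, 0], [0, 0, 16]]
    - [[6, -4, 0], [0, 0, 24]]
    - [[9, -6.2, 0], [0, 0, 32]]
    - [[11.5, -8, 0.8], [0, 0, 40]]
    - [[13, -8.9, 1.6], [0, 0, 48]]
    - [[13, -8.9, 1.6], [0, 0, 56]]
    - [[13, -8.9, 1.6], [0, 0, 60]]
  grip: 0.3

```text
clock: 17.25
position: [460.1, 21.7, 111.0]
ee_rot: [180.0, 0.0, 89.8]
force: [1.1, 0.2, 0.5]
grip_width: 0.7
grip_force: 0.0
```

```bash
python3 - <<'E'
from h import *
W=wcam(); p=(459.5,21.2,13); print(proj(W,p)); r=blob(W,p,70,lambda h:(h[...,1]>150)&(abs(h[...,0]-112)<15)); print(r[0],r[2], r[1].min(0),r[1].max(0), onz(W,r[0],8))
T=cam("top"); r=blob(T,(635.5,22.5,70),22,lambda h:h[...,2]<50);print(r[0],r[2])
cv2.imwrite("pics/w5.png",np.hstack([cv2.resize(W[0],(400,300)),cv2.resize(T[0][180:240,280:360],(400,300))]))
go((459.5,21.2,20),90)
E
```

```text
[323.69056247 253.2175871 ]
[321.7012987  249.10678211] 2079 [297 223] [346 275] [458.16666527  22.23764383   8.        ]
[311.48387097 201.74193548] 62
shift [-0.04 -0.15  9.11] turn z 0.1 pos [460.9  21.6 111.1] [179.9   0.   90.1] t 17.4
```

View pics/w5.png

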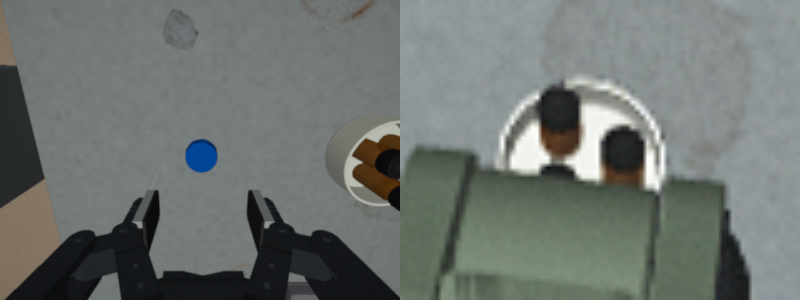

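Three vials stand in the pot, left wrist picture shows the cap centred between the open fingers at about (458,22).

Request:
drive_tool:
  series:
    - [[0, -0.2, 2], [0, 0, 0]]
    - [[0, -0.2, 4], [0, 0, 0]]
    - [[0, -0.2, 6], [0, 0, 0]]
    - [[0, -0.2, 7.5], [0, 0, 0]]
    - [[0, -0.2, 8.5], [0, 0, 0]]
    - [[0, -0.2, 9], [0, 0, 0]]
    - [[0, -0.2, 9.1], [0, 0, 0]]
    - [[0, -0.2, 9.1], [0, 0, 0]]

```text
clock: 18.15
position: [459.0, 21.6, 19.6]
ee_rot: [180.0, 0.0, 90.1]
force: [0.0, -1.7, 0.0]
grip_width: 0.696
grip_force: 0.0
```

Request:
drive_tool:
  series:
    - [[0, 0, 0], [0, 0, 0]]
    - [[0, 0, 0], [0, 0, 0]]
    - [[0, 0, 0], [0, 0, 0]]
    - [[0, 0, 0], [0, 0, 0]]
    - [[0, 0, 0], [0, 0, 0]]
    - [[0, 0, -2], [0, 0, 0]]
    - [[0, 0, -5], [0, 0, 0]]
    - [[0, 0, -8], [0, 0, 0]]
  grip: 1

```text
clock: 18.95
position: [458.1, 21.7, 100.2]
ee_rot: [-180.0, -0.0, 90.1]
force: [-0.8, -0.3, 0.3]
grip_width: 0.353
grip_force: 58.6
```

```bash
python3 - <<'E'
from h import *
go((624,-216,100),90);print(env.sense()["grip_width"],env.sense()["grip_force"])
E
```

```text
shift [-2.380e+01  1.655e+01  1.000e-02] turn z 0.1 pos [458.1  21.7 100.2] [-180.    -0.    90.1] t 18.9
0.35259303923085195 58.59428148663348
```

Request:
drive_tool:
  series:
    - [[-3, 2, 0], [0, 0, 0]]
    - [[-7, 4.8, 0], [0, 0, 0]]
    - [[-11, 7.6, 0], [0, 0, 0]]
    - [[-15, 10.4, 0], [0, 0, 0]]
    - [[-19, 13.2, 0], [0, 0, 0]]
    - [[-22, 15.3, 0], [0, 0, 0]]
    - [[-23.6, 16.4, 0], [0, 0, 0]]
    - [[-23.8, 16.5, 0], [0, 0, 0]]

```text
clock: 19.75
position: [625.2, -218.7, 99.3]
ee_rot: [179.9, 0.1, 89.9]
force: [-0.1, 0.0, 0.2]
grip_width: 0.356
grip_force: 58.6
```

```bash
python3 - <<'E'
from h import *
env.sense()
W=wcam(); cv2.imwrite("pics/w6.png",W[0]); print([proj(W,(624+a,-216+b,20)).round().tolist() for a,b in [(50,50),(-50,50),(0,0)]])
go((624,-216,25),90)
E
```

```text
[[412.0, 175.0], [232.0, 175.0], [322.0, 259.0]]
shift [ 0.14 -0.02  7.41] turn z -0.0 pos [ 624.2 -217.4   99.1] [180.   0.  90.] t 19.8
```

View pics/w6.png

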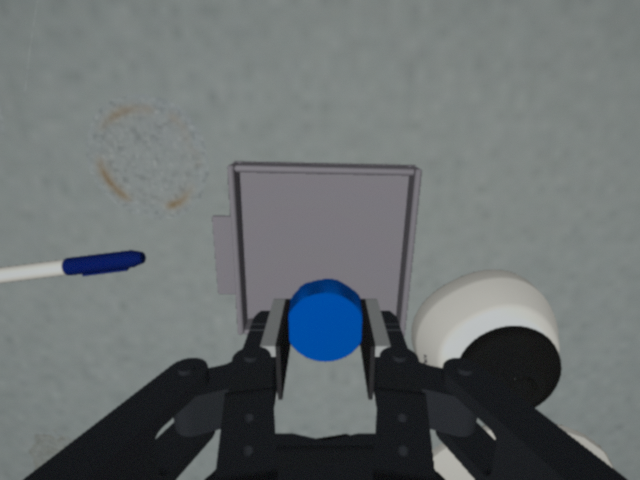

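Wrist: the dish's inner corners are at about (240,172) and (413,172), with the held cap centred over it at (325,320); the white jar lies right at (490,340), so I place slightly away from it.

Request:
drive_tool:
  series:
    - [[0.9, -0.4, 1], [0, 0, 0]]
    - [[0.9, -0.4, 3], [0, 0, 0]]
    - [[0.9, -0.4, 5], [0, 0, 0]]
    - [[0.9, -0.4, 6.3], [0, 0, 0]]
    - [[0.9, -0.4, 7], [0, 0, 0]]
    - [[0.9, -0.4, 7.4], [0, 0, 0]]
    - [[0.9, -0.4, 7.5], [0, 0, 0]]
    - [[0.9, -0.4, 7.5], [0, 0, 0]]

```text
clock: 20.6
position: [620.3, -207.2, 24.9]
ee_rot: [180.0, 0.0, 90.1]
force: [0.9, -0.2, 0.4]
grip_width: 0.353
grip_force: 58.6
```

Request:
drive_tool:
  series:
    - [[0, 0, 0], [0, 0, 0]]
    - [[0, 0, 0], [0, 0, 0]]
    - [[0, 0, 0], [0, 0, 0]]
    - [[0, 0, 0], [0, 0, 0]]
    - [[0, 0, 0], [0, 0, 0]]
    - [[0, 0, -2], [0, 0, 0]]
    - [[0, 0, -5], [0, 0, 0]]
    - [[0, 0, -9], [0, 0, 0]]
  grip: 0.47

```text
clock: 21.4
position: [618.4, -206.5, 113.3]
ee_rot: [-179.8, -0.1, 90.1]
force: [0.6, -1.0, 0.1]
grip_width: 0.532
grip_force: 0.0
```

```bash
python3 - <<'E'
from h import *
W=wcam(); h=cv2.cvtColor(W[0],cv2.COLOR_BGR2HSV)
print("pen",onz(W,(142,258),8)) 
T=cam("top");cv2.imwrite("pics/z3.png",cv2.resize(T[0][170:330,340:480],None,fx=4,fy=3.7))
go((441,-230,100),180)
E
```

```text
pen [ 494.4668329  -213.31976454    8.        ]
shift [ -2.1  -18.27   1.88] turn z -89.9 pos [ 623.5 -208.7  120.3] [179.5   0.2  90.1] t 21.5
```

View pics/z3.png

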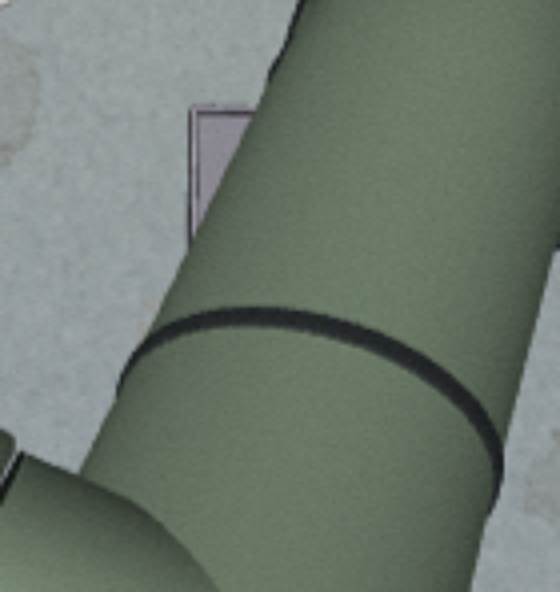

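The arm blocks the top view of the dish; I check it later. Going to the pen.

Request:
drive_tool:
  series:
    - [[-0.2, -2, 0], [0, 0, 8]]
    - [[-0.6, -5, 0], [0, 0, 16]]
    - [[-1, -8, 0], [0, 0, 24]]
    - [[-1.5, -11, 0], [0, 0, 32]]
    - [[-1.9, -14, 0], [0, 0, 40]]
    - [[-2.2, -16.5, 0], [0, 0, 48]]
    - [[-2.3, -17.8, 0], [0, 0, 56]]
    - [[-2.3, -17.8, 0], [0, 0, 64]]
  grip: 0.5

```text
clock: 22.3
position: [439.7, -230.0, 113.9]
ee_rot: [-179.9, 0.1, 25.7]
force: [0.3, -0.1, 0.0]
grip_width: 0.496
grip_force: 0.0
```

Request:
drive_tool:
  series:
    - [[0, 0, 0], [0, 0, 8]]
    - [[0, 0, 0], [0, 0, 16]]
    - [[0, 0, 0], [0, 0, 19.5]]
    - [[0, 0, 0], [0, 0, 19.5]]
    - [[0, 0, 0], [0, 0, 19.5]]
    - [[0, 0, 0], [0, 0, 19.5]]
    - [[0, 0, 0], [0, 0, 19.5]]
    - [[0, 0, 0], [0, 0, 19.5]]

```text
clock: 23.1
position: [442.0, -230.3, 114.3]
ee_rot: [-180.0, -0.0, 6.6]
force: [0.8, -1.7, -0.5]
grip_width: 0.498
grip_force: 0.0
```

```bash
python3 - <<'E'
from h import *
W=wcam(); cv2.imwrite("pics/w7.png",W[0]); print([proj(W,p).round().tolist() for p in [(377,-237,6),(509,-222,6)]])
go((442.5,-229.5,20),6.5)
E
```

```text
[[325.0, 331.0], [325.0, 143.0]]
shift [ 0.06 -0.08  9.43] turn z 0.1 pos [ 442.  -230.3  114.3] [180.   -0.    6.6] t 23.1
```

View pics/w7.png

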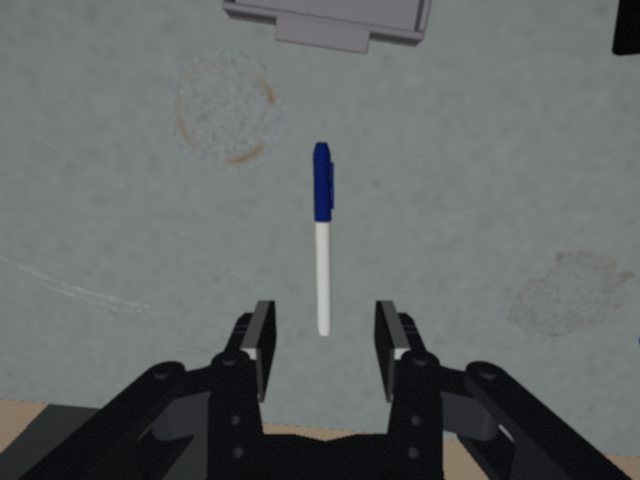

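Wrist: the pen lies from (321,143) to (324,334), as predicted, centred between the fingers.

Request:
drive_tool:
  series:
    - [[0, -0.15, 2], [0, 0, 0]]
    - [[0, -0.15, 4], [0, 0, 0]]
    - [[0, -0.15, 6], [0, 0, 0]]
    - [[0, -0.15, 7.5], [0, 0, 0]]
    - [[0, -0.15, 8.6], [0, 0, 0]]
    - [[0, -0.15, 9.2], [0, 0, 0]]
    - [[0, -0.15, 9.4], [0, 0, 0]]
    - [[0, -0.15, 9.4], [0, 0, 0]]

```text
clock: 23.95
position: [441.9, -229.0, 20.5]
ee_rot: [180.0, -0.0, 6.6]
force: [0.7, -0.5, 0.0]
grip_width: 0.502
grip_force: 0.0
```

Request:
drive_tool:
  series:
    - [[0, 0, 0], [0, 0, 0]]
    - [[0, 0, 0], [0, 0, 0]]
    - [[0, 0, 0], [0, 0, 0]]
    - [[0, 0, 0], [0, 0, 0]]
    - [[0, 0, 0], [0, 0, 0]]
    - [[0, 0, -2], [0, 0, 0]]
    - [[0, 0, -5], [0, 0, 0]]
    - [[0, 0, -9], [0, 0, 0]]
  grip: 1

```text
clock: 24.75
position: [440.6, -228.0, 110.1]
ee_rot: [-179.9, 0.1, 6.6]
force: [0.9, 0.3, 0.6]
grip_width: 0.113
grip_force: 59.8
```

```bash
python3 - <<'E'
from h import *
go((458.3,384,110),90);print(env.sense()["grip_width"],env.sense()["grip_force"],env.sense()["joint_positions"].round())
E
```

```text
shift [  8.77 -60.6    0.13] turn z -83.4 pos [ 440.6 -228.   110.1] [-1.799e+02  1.000e-01  6.600e+00] t 24.8
0.11304087583205105 59.84292268753052 [-36.  21. -30.  39.   0. 138.]
```

Request:
drive_tool:
  series:
    - [[0.3, -2, 0], [0, 0, -3]]
    - [[0.8, -6, 0], [0, 0, -8]]
    - [[1.4, -10, 0], [0, 0, -14]]
    - [[2, -14, 0], [0, 0, -20]]
    - [[2.6, -18, 0], [0, 0, -26]]
    - [[3.2, -22, 0], [0, 0, -32]]
    - [[3.8, -26, 0], [0, 0, -38]]
    - [[4.4, -30, 0], [0, 0, -44]]

```text
clock: 25.55
position: [451.0, 75.8, 110.5]
ee_rot: [180.0, -0.0, 50.8]
force: [1.2, 0.7, 0.7]
grip_width: 0.109
grip_force: 59.8
```

```bash
python3 - <<'E'
from h import *
go((458.3,384,110),91);print(env.sense()["grip_width"],env.sense()["joint_positions"].round())
E
```

```text
shift [ 24.35 -18.9    0.05] turn z -40.2 pos [451.   75.8 110.5] [180.   -0.   50.8] t 25.6
0.10923426011510892 [  0.  18. -35.  37.  -0. 129.]
```

Request:
drive_tool:
  series:
    - [[3, -2.3, 0], [0, 0, -5]]
    - [[6.5, -5, 0], [0, 0, -11]]
    - [[10, -7.7, 0], [0, 0, -17]]
    - [[13.5, -10.5, 0], [0, 0, -23]]
    - [[17, -13.2, 0], [0, 0, -29]]
    - [[20.5, -15.9, 0], [0, 0, -35]]
    - [[23, -17.9, 0], [0, 0, -39]]
    - [[24.3, -18.9, 0], [0, 0, -40]]

```text
clock: 26.35
position: [459.1, 385.0, 110.3]
ee_rot: [180.0, -0.1, 90.8]
force: [-0.3, -0.5, -0.1]
grip_width: 0.109
grip_force: 59.8
```

```bash
python3 - <<'E'
from h import *
env.read_camera("top")
W=wcam(); cv2.imwrite("pics/w8.png",W[0]); print([proj(W,p).round().tolist() for p in [(458.3,384+82,14),(458.3,384-82,14),(458.3-33,384+82,14),(458.3+33,384+82,14)]])
S=cam("side"); print("net dish",env.place_of("tube_cap","side")[:2])
c=cv2.resize(S[0][165:265,250:390],(560,400)); cv2.imwrite("pics/z4.png",c)
go((458.3,384,26),91)
E
```

```text
[[325.0, 124.0], [321.0, 364.0], [268.0, 124.0], [382.0, 125.0]]
net dish [{'xyz': [622.2, -206.7, 2.5], 'score': 0.51}]
shift [ 0.24 -0.06  8.4 ] turn z -0.4 pos [459.  381.7 110. ] [-180.     0.    90.6] t 26.6
```

View pics/w8.png

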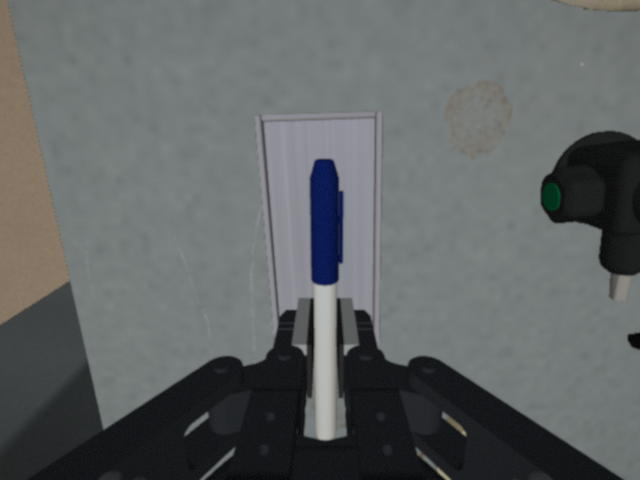

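View pics/z4.png

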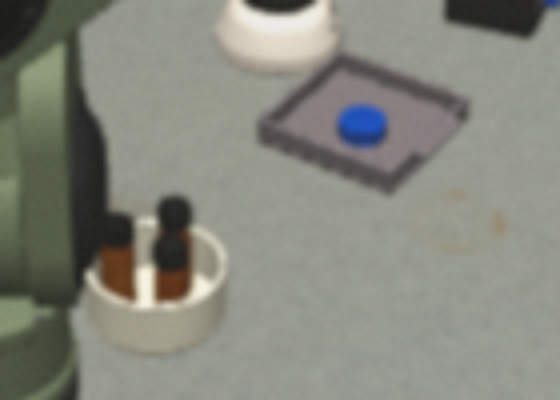

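Wrist: the tray's inner far corners are at (265,120) and (375,118), so the tray is about 3 mm further left and ahead than estimated, near (456,387); the pen is parallel and above it. The side crop shows all three vials standing in the pot and the cap flat in the dish.

Request:
drive_tool:
  series:
    - [[0.3, -0.25, 1.5], [0, 0, 0]]
    - [[0.3, -0.25, 3.5], [0, 0, 0]]
    - [[0.3, -0.25, 5.5], [0, 0, 0]]
    - [[0.3, -0.25, 7], [0, 0, 0]]
    - [[0.3, -0.25, 8], [0, 0, 0]]
    - [[0.3, -0.25, 8.4], [0, 0, 0]]
    - [[0.3, -0.25, 8.5], [0, 0, 0]]
    - [[0.3, -0.25, 8.5], [0, 0, 0]]

```text
clock: 27.35
position: [457.3, 384.9, 25.8]
ee_rot: [180.0, -0.0, 90.6]
force: [0.4, 0.5, -0.1]
grip_width: 0.108
grip_force: 59.9
```

Request:
drive_tool:
  series:
    - [[0, 0, 0], [0, 0, 0]]
    - [[0, 0, 0], [0, 0, 0]]
    - [[0, 0, 0], [0, 0, 0]]
    - [[0, 0, 0], [0, 0, 0]]
    - [[0, 0, 0], [0, 0, 0]]
    - [[0, 0, -2], [0, 0, 0]]
    - [[0, 0, -5], [0, 0, 0]]
    - [[0, 0, -9], [0, 0, 0]]
  grip: 0.7

```text
clock: 28.15
position: [455.5, 384.0, 114.6]
ee_rot: [-179.8, 0.1, 90.6]
force: [1.0, -0.4, -0.3]
grip_width: 0.297
grip_force: 0.0
```

Request:
drive_tool:
  series:
    - [[-1, 0, 0], [0, 0, 0]]
    - [[-3, 0, -1], [0, 0, 0]]
    - [[-5, 0, -2], [0, 0, 0]]
    - [[-7, 0, -3], [0, 0, 0]]
    - [[-8, 0, -4], [0, 0, 0]]
    - [[-8, 0, -5], [0, 0, 0]]
    - [[-8, 0, -5], [0, 0, 0]]
    - [[-8, 0, -5], [0, 0, 0]]

```text
clock: 28.95
position: [457.9, 305.7, 165.4]
ee_rot: [180.0, -0.0, 90.6]
force: [0.6, 1.1, 0.6]
grip_width: 0.294
grip_force: 0.0
```

```bash
python3 - <<'E'
from h import *
env.read_camera("top")
W=wcam(); T=cam("top")
cv2.imwrite("pics/w9.png",np.hstack([cv2.resize(W[0],(400,300)),cv2.resize(T[0][180:300,290:450],(400,300))]))
for t in("marker_pen","pen_tray"): print(t,env.place_of(t,"wrist")[:1])
for t in("tube_cap","vial_a","vial_pot","cap_dish"): print(t,env.place_of(t,"top")[:3])
go((0,0,0))
E
```

```text
marker_pen []
pen_tray []
tube_cap [{'xyz': [622.4, -215.2, 3.0], 'score': 0.64}, {'xyz': [620.3, -204.8, 1.2], 'score': 0.59}]
vial_a [{'xyz': [616.3, 35.5, 2.4], 'score': 0.55}, {'xyz': [635.1, 4.3, 6.6], 'score': 0.54}, {'xyz': [648.2, 30.3, 2.5], 'score': 0.52}]
vial_pot [{'xyz': [634.0, 23.9, 1.1], 'score': 0.91}]
cap_dish [{'xyz': [623.0, -216.6, 5.2], 'score': 0.84}]
shift [-30.02 -46.06  16.53] turn z 0 pos [457.6 305.  165. ] [-180.     0.    90.6] t 29.4
```

View pics/w9.png

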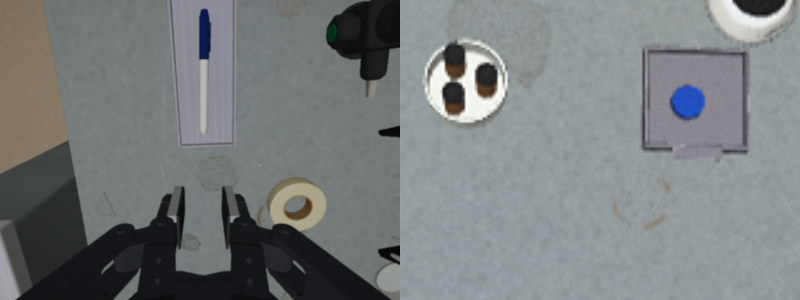

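Final views: the pen lies flat in the tray, with about 10 mm to the near end wall. The three vials stand apart in the pot and the cap lies flat in the dish. The gripper is clear of everything, so I hand in.

```bash
python3 -c "
from workcell import env
print(env.finish_job())"
```

```text
the job is handed in; nothing more can be done
None
```

The job is handed in: all three vials stand in the pot, the marker lies in the tray and the cap is in the dish. The tape was left where it was, and the robot's clock read about 29 s (limit 128 s); no verdict was returned.

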